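# Put the shoe tree away in the low bay of the tray stack

### The job

Lay the wooden shoe tree flat inside the loose translucent tray while the tray stands out in the open, then slide the tray along the shelf under the low bottom tier of the stack, the end with the cut-off corners first, until its side ridges have snapped past the two spring clips and it is fully home against the back stop. Leave everything else on the shelf where it is.

Things in the scene. Friction and masses are not known exactly. Their poses are not given: they have to be found in the camera images.
- stack: Fixed three-tier stack of translucent trays. Origin: on the shelf, middle of the bottom bay's mouth, below the roof's front edge. x points level into the bay (about world +y), y across, z up. Bay: 132 mm wide inside, from x = 0 to the back stop at 135; two 40 mm high cheeks flare it to about 148 mm at x = -22. Home: the loose tray's origin at x = 55, y = 0 here, axes parallel.
- stack_roof (a point): Middle of the front edge of the bay's roof, on its underside, 46 mm above the shelf: the low overhang. Axes as the stack's. The roof's top is 50 mm above the shelf. The two upper trays are set back, from 45 to 139 mm behind this edge, their top 140 mm above the shelf.
- stack_clips (a point): Point midway between the two spring clips, 2.5 mm inside the mouth, 19 mm up. Each clip is a round upright bump (12 mm up and down from here) in a side wall, 118.5 mm apart; each yields outwards up to 9 mm with 1.4 N preload and 0.7 N per mm, so pushing the loose tray's ridges past both takes about 5 to 12 N. Axes as the stack's.
- tray: Loose, open, empty translucent tray: 160 mm long (x), 118.5 wide (y), 34 high, walls and floor 3 mm, about 0.18 kg, too wide to grip across. Origin: centre of its underside. The +x end, its corners cut off (20 x 9 mm), goes in first. It starts before the mouth, +x end roughly towards it, but askew and off to one side; it slides when pushed, outside or on its inner walls.
- tray_front (a point): Middle of the outer face of the loose tray's -x end, 17 mm up: the end to push on. Axes as the tray's. Home, it stands 25 mm out of the bay's mouth. Upright half-round ridges, one on each long side 35 mm behind this end, stand out to 124.5 mm over both; they snap behind the clips during the last 15 mm.
- shoetree_mid (a point): Small wooden shoe tree, 130 mm long (x), 38 high, about 0.14 kg: rounded toe block 48 mm wide (+x), heel block 36 mm wide (-x), joined by a bar 20 mm wide, 10 to 30 mm above the underside, 48 mm long in the clear. Point: mid-bar, 19 mm above the underside, 61 mm from the heel end. Flat on the tray's floor, lengthwise either way, it fits, its top 41 mm above the shelf.
- dish_mid (a point): White ceramic dish, 116 mm across, 35 mm high, loose, to be left alone. Point: its centre, 17 mm up.
- bauble_mid (a point): Red glass bauble, 68 mm across, with a metal cap, lying in the dish, to be left alone. Point: centre of the ball.
- hanger_bar (a point): Silver aluminium coat hanger lying flat, 380 mm wide along its y, hook towards its +x, 10 mm high, to be left alone. Point: middle of the cross bar.
- jar: Glass jar, 64 mm across, 80 mm high, to be left alone. Origin: centre of its underside.
- brush: Clothes brush, 130 x 45 x 40 mm, to be left alone. Origin: centre of its underside.
- giftbox: Cardboard box, 100 x 100 x 60 mm, to be left alone. Origin: centre of its underside.
- roller: Lint roller, 200 mm long along its x, 40 mm across, to be left alone. Origin: on the shelf, between roll and handle.
Things that resemble listed ones, but are neither listed nor needed, are in the scene too. Leave any purple or yellow look-alike of the part that bears shoetree_mid alone.

How it is judged:
By the outcome, as a careful person would: the job done as asked, in the order asked, and still so for the second after the job is handed in, with the robot touching nothing.
It also fails if it takes over 72 s, if anything falls off the work surface, if the arm or the gripper's body presses on something with over 40 N, if the wrist force passes 120 N, or if a joint passes its speed limit or range.

### The arm

A 6-joint arm with a two-finger parallel gripper is mounted at the origin on the work surface. World frame = base frame: x ahead of the robot, y to its left, z up, the work surface at z = 0. Lengths are in m, angles in rad, forces in N, time in s.
With the tool pointing down it reaches from about 0.35 to 0.775 m from the base axis. Payload 7.3 kg.
Tool frame: the origin (TCP) lies on the centre line of the jaws, within the pads' length; the fingertips stand 11 mm ahead of it and the grasp point (between the pads) lies 8 mm behind it; z points along the fingers, y is the direction in which the jaws open and shut (so a half turn about z gives the same grasp; the last joint's range is limited). The gripper opens to 92 mm and grips with 3 to 60 N. Pads are 19 mm wide; open, the fingers measure 130 mm over their backs; the gripper's body (75 mm by 190 mm) begins 47 mm behind the grasp point.
Start: joints at [1.014, 0.342, 1.524, -0, 1.275, -0.146], TCP at [0.21, 0.481, 0.238] pointing down, gripper open.
Joint ranges: [-2.53, 2.53], [-0.77, 2.02], [0.04, 2.7], [-1, 4.14], [0.28, 2.66], [-3.11, 3.11]. Speed limits (rad/s): [2.57, 2.57, 3.14, 3.14, 3.14, 3.14].

### API

Orientations are given as [roll, pitch, yaw] about the fixed x, y, z axes, in that order (R = Rz(yaw) Ry(pitch) Rx(roll)).
In Python, from cell import robot gives the robot as it stands.
- The arm moves only by the tool jog_arm, never from a script. Its argument "deltas" is one flat list of numbers, 6 for each row, row after row: the shift along the world's x, y, z in units of 0.1 m (1.0 is 0.1 m), then the turn, a rotation vector about the world's x, y, z in units of 90 degrees (1.0 is 90 degrees). A call has 1 to 5 rows; each row is the pose to reach, as a shift and turn from the pose commanded when the call began; what a row does not reach only later rows make up. A row lasts 1/12 s, in which the tool goes at most 41.7 mm and 7.16 degrees, less where a joint would pass 70% of its speed; a pose out of reach is approached as far as the arm can. A call with a number of a shift or a turn outside -1 to 1 is refused whole. A call with a gripper value outside its range is refused whole. "claw" is the opening, from 0 (shut) to 1 (fully open), set as the call begins (left out, the last holds). The fingers move at their own pace and stop on an object; "newtons" is the grip in N (left out, the last holds). Time passes only in rows, so rows that repeat a pose let the fingers close. It gives the time, the measured TCP pose, the force and the opening at its end, in the units of the state.
- robot.observe(): the state, without advancing time (a new reading comes with each control period).
- robot.read_camera(name): name is "scene" or "top" or "wrist"; returns the picture (400x640x3 uint8, red, green, blue); there is no depth.
- robot.camera_params(name): a dict with "fx", "fy", "cx", "cy" (pixels), "R" (3x3) and "t" (3): a world point X has camera coordinates R X + t. Camera axes: x right, y down, z forward; pixel columns grow to the right and rows downward; lengths in m; the calibration is good to about 2 mm. A picture is of the moment at which its call begins: read the wrist's pose just before it. camera_params takes no time and is no camera call; for the wrist camera it gives the pose at the moment of the call.
- robot.hand_in(): hands the job in, once; it reports no verdict.
The state is a dict: "time": time; "qpos": joint angles; "qvel": joint speeds; "joint_efforts": joint torques, N m; "tool_pos": TCP position; "tool_rot": TCP orientation; "contact_force": force on the tool from outside, world axes, zero at the start; "torque": the same for the moment, N m; "opening": finger opening in m.
Only numpy, scipy, OpenCV 4.12 (cv2) and the standard library are available. Lean on these libraries where they do the work, as an engineer would, in place of code of your own. Each camera call takes 0.05 s, during which the arm holds its last target. There are 200 camera calls.

## Working session

There is one attempt and no reset: what is moved stays moved. The work goes in short steps, Python scripts to look and compute and a tool call to move; the robot and the scene stay as the last step left them, time stands still between calls to the robot, and variables do not carry over. Pictures are saved under pics/ and viewed, about 8 in all and at most 12, crops included, and the job is handed in when it is done.

Besides the shell and the picture viewer there is one more tool, called as a command line: name --argument value ..., lists and objects as JSON in quotes. jog_arm: Moves the arm, as the interface text tells. Its arguments: {"type":"object","properties":{"deltas":{"type":"array","items":{"type":"number"}},"claw":{"type":"number"},"newtons":{"type":"number"}},"required":["deltas"]}

```bash
ls; mkdir -p pics; cat > h.py <<'E'
import numpy as np, cv2, json
from cell import robot
def snap(cam,name):
    p=robot.camera_params(cam); im=robot.read_camera(cam)
    cv2.imwrite(f'pics/{name}.png',cv2.cvtColor(np.asarray(im),cv2.COLOR_RGB2BGR))
    json.dump({k:np.asarray(v).tolist() for k,v in p.items()},open(f'pics/{name}.json','w'))
    return im
def ray(name,u,v,z):
    p=json.load(open(f'pics/{name}.json')); R=np.array(p['R']); t=np.array(p['t'])
    d=R.T@np.array([(u-p['cx'])/p['fx'],(v-p['cy'])/p['fy'],1]); c=-R.T@t
    return c+d*(z-c[2])/d[2]
def proj(name,X):
    p=json.load(open(f'pics/{name}.json')); x=np.array(p['R'])@np.array(X)+np.array(p['t'])
    return np.array([p['fx']*x[0]/x[2]+p['cx'],p['fy']*x[1]/x[2]+p['cy']])
E
python3 - <<'E'
from h import *
for c in ['scene','top','wrist']:
    snap(c,c+'0'); p=robot.camera_params(c); print(c,p['fx'],-np.array(p['R']).T@p['t'],np.array(p['R'])[2])
s=robot.observe(); print(s['tool_pos'],s['tool_rot'],s['time'])
E
```

```text
pics
scene 362.9973567646381 [ 1.38222302 -0.38596228  0.8633991 ] [-0.68976385  0.29608416 -0.66072688]
top 369.91427416559986 [ 0.34700399 -0.0278606   1.39919057] [ 0.14486323 -0.00475302 -0.98944027]
wrist 358.4774784910567 [0.14701534 0.50837517 0.38414004] [ 0.23242363 -0.10237091 -0.96721221]
[0.20949879 0.48108804 0.23719548] [-3.14042469e+00 -1.51354221e-04  2.73078874e+00] 0.15
```

View pics/top0.png

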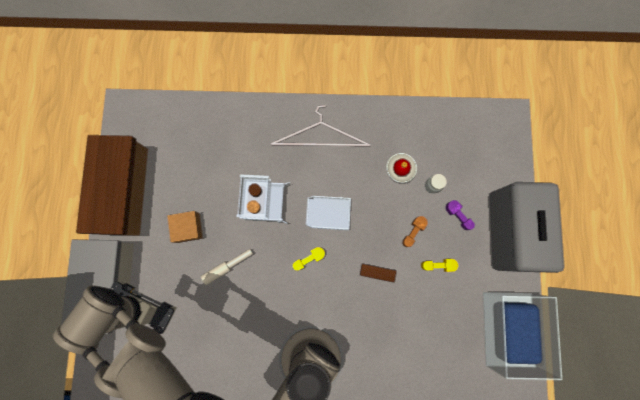

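View pics/scene0.png

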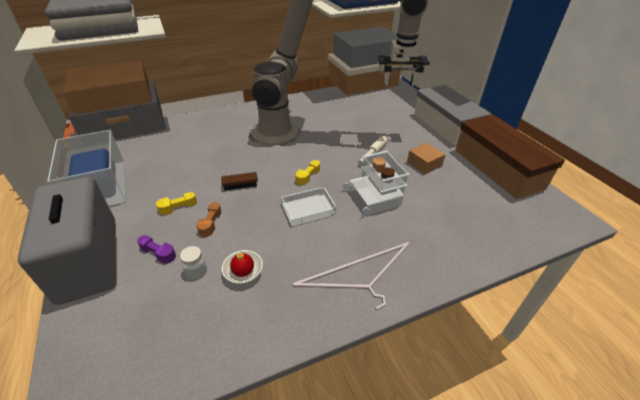

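The top view shows the loose tray at (328,213), the stack at (263,200), and possible shoe trees at (415,232) brown, (310,259) yellow, (440,266) yellow and (460,215) purple. The brown wooden one at (415,232) fits the description. I'll check it in a close crop.

```bash
python3 - <<'E'
from h import *
im=cv2.imread('pics/top0.png')
a=cv2.resize(im[165:260,232:362],None,fx=6,fy=6,interpolation=cv2.INTER_CUBIC)[:,:780]
cv2.imwrite('pics/crop1.png',a)
b=im[205:260,395:440]; hsv=cv2.cvtColor(im,cv2.COLOR_BGR2HSV)
m=cv2.inRange(hsv,(5,110,60),(20,255,255)); m[:,:395]=0;m[:,440:]=0;m[:205]=0;m[255:]=0
n,l,st,c=cv2.connectedComponentsWithStats(m); print(st[1:],c[1:])
ys,xs=np.where(m>0)
P=np.array([ray('top0',x,y,.025)[:2] for x,y in zip(xs,ys)])
mu=P.mean(0); w,v=np.linalg.eigh(np.cov(P.T)); d=v[:,1]; print(mu,d,np.degrees(np.arctan2(d[1],d[0])))
s=(P-mu)@d; q=(P-mu)@np.array([-d[1],d[0]]); print(s.min(),s.max())
for e in np.arange(-.07,.075,.01):
    k=abs(s-e)<.005
    if k.any(): print(round(e,3),k.sum(),np.ptp(q[k]).round(3), q[k].mean().round(4))
for n_,u,v_ in [('tray',328,213),('stackcorner',285,183),('stack',289,222),('roofL',268,178),('x',266,221)]: print(n_,ray('top0',u,v_,.034))
E
```

```text
[[403 216  25  31 313]] [[415.02236422 230.2971246 ]]
[ 0.47088815 -0.37893948] [-0.83608399  0.54860146] 146.7288802381962
-0.06115687290045982 0.06944599717080199
-0.06 12 0.027 0.0003
-0.05 30 0.043 0.0014
-0.04 32 0.046 0.0003
-0.03 37 0.048 0.0006
-0.02 33 0.047 -0.0023
-0.01 18 0.035 -0.002
0.0 16 0.02 -0.0007
0.01 15 0.019 -0.0
0.02 15 0.02 -0.0001
0.03 19 0.026 0.0019
0.04 27 0.037 0.0006
0.05 28 0.034 0.0009
0.06 23 0.033 -0.0003
0.07 8 0.018 -0.0026
tray [ 0.52720063 -0.05297619  0.034     ]
stackcorner [0.63734701 0.11109934 0.034     ]
stack [0.49026543 0.09087753 0.034     ]
roofL [0.65506637 0.17581922 0.034     ]
x [0.49205857 0.1761589  0.034     ]
```

View pics/crop1.png

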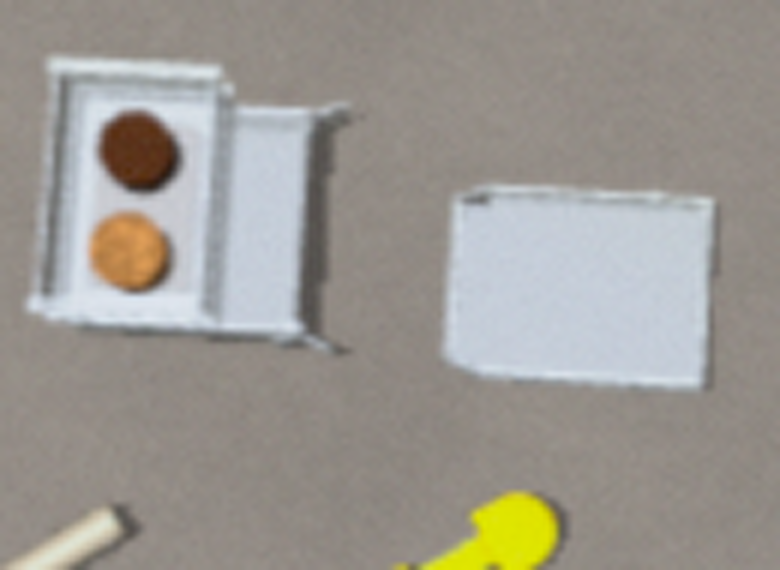

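The crop shows the stack's roof edge from (312,110) to (300,333), cheek tips at (347,108) and (343,350), and the tray corners (−x end) at (714,200) and (703,387), with the cut corners on the left, towards the mouth. The brown piece has a wide toe and a 20 mm bar, as described.

```bash
python3 - <<'E'
from h import *
f=lambda x,y,z: ray('top0',232+x/6,165+y/6,z)[:2].round(4)
A=f(312,110,.05);B=f(300,333,.05); print('roof',A,B,np.linalg.norm(A-B),(A+B)/2); e=A-B; print('ang of stack x', np.degrees(np.arctan2(e[1],e[0]))+90)
C=f(347,106,.04);D=f(343,350,.04); print('cheek',C,D,np.linalg.norm(C-D),(C+D)/2); e=C-D; print(np.degrees(np.arctan2(e[1],e[0]))+90)
c=[f(*q,.034) for q in [(714,200),(703,387),(470,377),(445,355),(460,192)]]; print('tray',c)
e=c[0]-c[1];print(np.linalg.norm(e),np.degrees(np.arctan2(e[1],e[0]))+90)
e=c[2]-c[1];print(np.linalg.norm(e),np.degrees(np.arctan2(e[1],e[0])))
im=cv2.imread('pics/top0.png'); h=cv2.cvtColor(im,cv2.COLOR_BGR2HSV); m=cv2.inRange(h,(90,12,175),(130,80,255))
m[:,:302]=0;m[:,358:]=0;m[:190]=0;m[236:]=0
r=cv2.minAreaRect(np.argwhere(m>0)[:,::-1].astype(np.float32)); print(r); print([ray('top0',*q,.034)[:2].round(4) for q in cv2.boxPoints(r)])
s=robot.observe();R=cv2.Rodrigues
print(s['tool_pos'],s['tool_rot'])
E
```

```text
roof [0.6326 0.1131] [0.4935 0.1153] 0.13911739646787533 [0.56305 0.1142 ]
ang of stack x 89.09388780586052
cheek [0.6378 0.0924] [0.4847 0.0896] 0.15312560203963282 [0.56125 0.091  ]
91.0477485286527
tray [array([ 0.5846, -0.138 ]), array([ 0.4674, -0.1325]), array([0.4704, 0.0113]), array([0.4836, 0.0271]), array([0.586 , 0.0206])]
0.11732898192688798 87.31317609805917
0.1438312900588742 88.80485112748502
((327.9402770996094, 212.39602661132812), (43.17082977294922, 31.396968841552734), 3.814074993133545)
[array([0.4744, 0.0298]), array([0.5923, 0.0254]), array([ 0.5852, -0.1362]), array([ 0.4674, -0.1298])]
[0.20949879 0.48108804 0.23719548] [-3.14042469e+00 -1.51354221e-04  2.73078874e+00]
```

jog_arm --deltas '[0.2, -0.3, 0.05, 0, 0, 0, 0.4, -0.6, 0.1, 0, 0, 0, 0.6, -0.95, 0.15, 0, 0, 0]' --claw 0.65

```text
time: 0.4
tool_pos: [0.2698, 0.3857, 0.2524]
tool_rot: [-3.141, -0.0, 2.733]
contact_force: [1.3, 0.7, 0.3]
opening: 0.0761
```

jog_arm --deltas '[0.2, -0.3, 0.05, 0, 0, 0, 0.4, -0.6, 0.1, 0, 0, 0, 0.6, -0.95, 0.15, 0, 0, 0]'

```text
time: 0.65
tool_pos: [0.3302, 0.2902, 0.2679]
tool_rot: [3.141, -0.0, 2.732]
contact_force: [-0.2, 0.4, -0.5]
opening: 0.0602
```

jog_arm --deltas '[0.2, -0.3, 0.05, 0, 0, 0, 0.4, -0.6, 0.1, 0, 0, 0, 0.6, -0.95, 0.15, 0, 0, 0]'

```text
time: 0.9
tool_pos: [0.3902, 0.195, 0.283]
tool_rot: [3.141, -0.0, 2.731]
contact_force: [0.7, 0.6, -0.2]
opening: 0.0595
```

jog_arm --deltas '[0.2, -0.3, 0.05, 0, 0, 0, 0.4, -0.6, 0.1, 0, 0, 0, 0.6, -0.95, 0.15, 0, 0, 0, 0.6, -0.95, 0.15, 0, 0, 0]'

```text
time: 1.23
tool_pos: [0.4528, 0.096, 0.2982]
tool_rot: [-3.14, 0.003, 2.725]
contact_force: [-0.4, -0.3, 0.5]
opening: 0.0595
```

```bash
python3 - <<'E'
from h import *
snap('wrist','w1'); s=robot.observe(); print(s['time'],s['tool_pos'],s['tool_rot'],s['qpos'])
for X in [(.529,-.054,.034),(.562,.114,.05),(.463,-.374,.02)]: print(proj('w1',X))
E
```

```text
1.2833 [0.45109143 0.09851918 0.29763583] [-3.14132214e+00  4.70462463e-04  2.72529467e+00] [ 4.90996174e-02  1.80590481e-01  1.57690324e+00 -4.60907517e-04
  1.38379993e+00 -1.10531304e+00]
[234.46320697 271.28525386]
[370.88407388 247.97652937]
[  1.58879518 313.90241848]
```

View pics/w1.png

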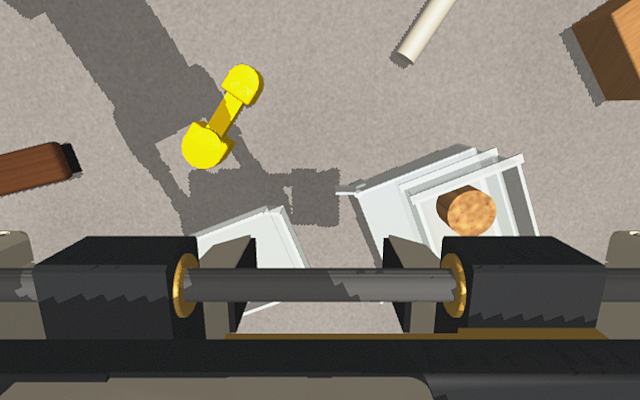

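The wrist view shows the jaws blocking its lower half. The tray shows at (260,250), the stack at (450,200) and a yellow look-alike at (225,115). I'll do the close crop of the brown piece now, then travel.

```bash
python3 - <<'E'
from h import *
im=cv2.imread('pics/top0.png'); cv2.imwrite('pics/crop2.png',cv2.resize(im[195:280,390:480],None,fx=5,fy=5,interpolation=cv2.INTER_CUBIC))
E
```

```text
(no output)
```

View pics/crop2.png

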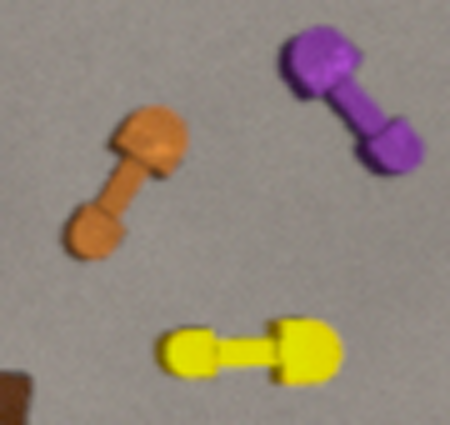

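jog_arm --deltas '[0.0, -0.3, 0, 0, 0, 0, 0.0, -0.6, 0, 0, 0, 0, 0.0, -0.95, 0, 0, 0, 0]'

```text
time: 1.53
tool_pos: [0.4489, 0.0071, 0.2974]
tool_rot: [3.141, -0.001, 2.734]
contact_force: [0.7, -0.4, 0.7]
opening: 0.0601
```

jog_arm --deltas '[0.0, -0.3, 0, 0, 0, 0, 0.0, -0.6, 0, 0, 0, 0, 0.0, -0.95, 0, 0, 0, 0]'

```text
time: 1.78
tool_pos: [0.4491, -0.0882, 0.2976]
tool_rot: [3.141, -0.001, 2.733]
contact_force: [1.0, -0.6, -0.2]
opening: 0.0598
```

jog_arm --deltas '[0.0, -0.3, 0, 0, 0, 0, 0.0, -0.6, 0, 0, 0, 0, 0.0, -0.95, 0, 0, 0, 0]'

```text
time: 2.03
tool_pos: [0.4494, -0.1832, 0.2976]
tool_rot: [3.141, -0.001, 2.733]
contact_force: [0.0, 0.6, -0.0]
opening: 0.0597
```

jog_arm --deltas '[0.0, -0.3, -0.2, 0, 0, 0, 0.0, -0.6, -0.4, 0, 0, -0.05, 0.1, -0.95, -0.6, 0, 0, -0.1]'

```text
time: 2.28
tool_pos: [0.4589, -0.2781, 0.2372]
tool_rot: [3.141, -0.001, 2.571]
contact_force: [0.3, 1.2, 0.6]
opening: 0.06
```

jog_arm --deltas '[0.0, -0.3, -0.2, 0, 0, 0, 0.0, -0.6, -0.4, 0, 0, 0, 0.0, -0.93, -0.6, 0, 0, 0, 0.0, -0.93, -0.6, 0, 0, 0]'

```text
time: 2.62
tool_pos: [0.4581, -0.3739, 0.1724]
tool_rot: [3.141, -0.007, 2.571]
contact_force: [-1.4, 0.8, -0.1]
opening: 0.0598
```

```bash
python3 - <<'E'
from h import *
s=robot.observe(); print(s['time'],s['tool_pos'],s['tool_rot'],s['qpos'])
snap('wrist','w2'); snap('scene','s2')
im=cv2.imread('pics/s2.png'); h=cv2.cvtColor(im,cv2.COLOR_BGR2HSV); m=cv2.inRange(h,(5,110,60),(20,255,255)); m[:,:190]=0;m[:,230:]=0;m[:195]=0;m[240:]=0
ys,xs=np.where(m>0);P=np.array([ray('s2',x,y,.025)[:2] for x,y in zip(xs,ys)]); mu=P.mean(0); w,v=np.linalg.eigh(np.cov(P.T)); print(len(xs),mu,v[:,1])
E
```

```text
2.6167 [ 0.45810463 -0.37394473  0.17242001] [ 3.14112465 -0.00650013  2.57123932] [-8.13569524e-01  5.21583636e-01  1.42418609e+00 -1.19114253e-03
  1.20224469e+00 -1.81357830e+00]
441 [ 0.47592141 -0.37822549] [-0.89297471  0.45010684]
```

The crop confirms it: a brown wooden shoe tree with its wide toe at the upper right and its bar centre at crop (122,188), top px (414.4,232.6). The yellow one at (250,350) and the purple one at (350,105) are left alone.

jog_arm --deltas '[0.04, 0, -0.3, 0, 0, 0, 0.04, 0, -0.6, 0, 0, 0, 0.04, 0, -0.9, 0, 0, 0]'

```text
time: 2.97
tool_pos: [0.4651, -0.37, 0.0887]
tool_rot: [-3.141, 0.003, 2.576]
contact_force: [-0.3, -0.2, 0.4]
opening: 0.0597
```

jog_arm --deltas '[0, 0, -0.2, 0, 0, 0, 0, 0, -0.4, 0, 0, 0, 0, 0, -0.55, 0, 0, 0, 0, 0, -0.69, 0, 0, 0, 0, 0, -0.69, 0, 0, 0]'

```text
time: 3.38
tool_pos: [0.4635, -0.3686, 0.0174]
tool_rot: [3.14, -0.004, 2.576]
contact_force: [0.3, 1.2, -0.3]
opening: 0.0596
```

jog_arm --deltas '[0, 0, 0, 0, 0, 0, 0, 0, 0, 0, 0, 0, 0, 0, 0, 0, 0, 0, 0, 0, 0, 0, 0, 0, 0, 0, 0, 0, 0, 0]' --claw 0.1 --newtons 25

```text
time: 3.8
tool_pos: [0.464, -0.3719, 0.0197]
tool_rot: [-3.141, 0.001, 2.574]
contact_force: [-0.7, -0.0, -0.4]
opening: 0.0308
```

jog_arm --deltas '[0, 0, 0, 0, 0, 0, 0, 0, 0, 0, 0, 0, 0, 0, 0, 0, 0, 0]'

```text
time: 4.05
tool_pos: [0.4637, -0.3718, 0.0191]
tool_rot: [3.142, 0.0, 2.574]
contact_force: [-0.3, 1.0, 3.3]
opening: 0.0199
```

jog_arm --deltas '[0, 0, 0.15, 0, 0, 0, 0, 0, 0.5, 0, 0, 0, 0, 0.05, 0.85, 0, 0, 0]'

```text
time: 4.3
tool_pos: [0.4626, -0.3664, 0.1029]
tool_rot: [3.141, -0.004, 2.573]
contact_force: [0.2, -0.3, -1.1]
opening: 0.0197
```

jog_arm --deltas '[0.1, 0.3, 0.1, 0, 0, -0.07, 0.15, 0.6, 0.1, 0, 0, -0.14, 0.2, 0.9, 0.1, 0, 0, -0.21]'

```text
time: 4.55
tool_pos: [0.4839, -0.2761, 0.1146]
tool_rot: [3.141, 0.002, 2.237]
contact_force: [1.0, 0.9, -2.1]
opening: 0.0197
```

jog_arm --deltas '[0.1, 0.3, 0.0, 0, 0, -0.07, 0.15, 0.6, 0.0, 0, 0, -0.14, 0.2, 0.9, 0.0, 0, 0, -0.21]'

```text
time: 4.8
tool_pos: [0.5035, -0.1852, 0.1135]
tool_rot: [-3.141, -0.0, 1.908]
contact_force: [1.5, -0.2, -1.4]
opening: 0.0197
```

jog_arm --deltas '[0.1, 0.3, 0.0, 0, 0, -0.07, 0.15, 0.6, 0.0, 0, 0, -0.14, 0.25, 0.9, 0.0, 0, 0, -0.21]'

```text
time: 5.05
tool_pos: [0.5279, -0.0951, 0.1134]
tool_rot: [-3.14, -0.0, 1.578]
contact_force: [0.2, -0.4, -1.8]
opening: 0.0195
```

jog_arm --deltas '[0, 0.25, 0.0, 0, 0, -0.037, 0, 0.47, 0.0, 0, 0, -0.037, 0, 0.47, 0.0, 0, 0, -0.037]'

```text
time: 5.3
tool_pos: [0.5279, -0.0459, 0.1133]
tool_rot: [-3.14, -0.002, 1.529]
contact_force: [-0.4, -0.3, -1.7]
opening: 0.02
```

```bash
python3 - <<'E'
from h import *
s=robot.observe(); print(s['time'],s['tool_pos'],s['tool_rot'],s['qpos'],s['opening'])
snap('wrist','w3')
E
```

```text
5.3 [ 0.52790565 -0.0458559   0.11328735] [-3.13986234e+00 -1.54318482e-03  1.52913383e+00] [-2.32026206e-01  4.84719277e-01  1.67810877e+00  1.42962616e-03
  9.80756134e-01 -1.91161664e-01] 0.019959461990311643
```

View pics/w3.png

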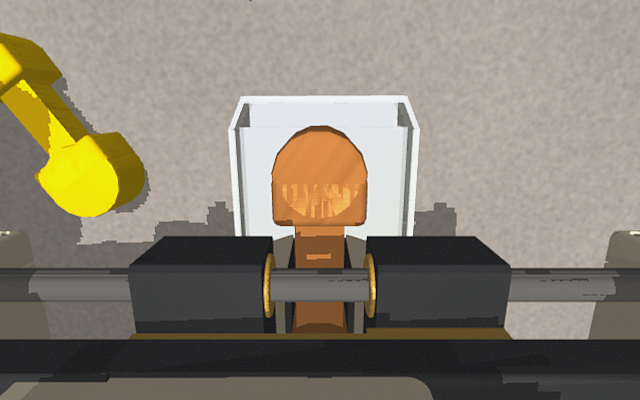

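The wrist view shows the shoe tree held above the tray, inside its rim. The tray's cut corners run (241,97)–(408,96) at the front and (230,128)/(419,127) at the sides.

```bash
python3 - <<'E'
from h import *
g=lambda u,v,z=.034: ray('w3',u,v,z)[:2].round(4)
a,b,c,d=g(241,97),g(408,96),g(230,128),g(419,127); print(a,b,c,d,np.linalg.norm(a-b),np.linalg.norm(c-d))
for p,q in((a,b),(c,d)):
  e=q-p; print(np.degrees(np.arctan2(e[1],e[0]))+90,(p+q)/2)
print(g(236,236),g(414,236))
E
```

```text
[0.4834 0.0306] [0.5846 0.0269] [0.4748 0.0125] [0.5917 0.0082] 0.10126761575153236 0.11697905795483224
87.90612647814653 [0.534   0.02875]
87.89340611002449 [0.53325 0.01035]
[ 0.4714 -0.0583] [ 0.5904 -0.0632]
```

jog_arm --deltas '[0.03, 0, -0.3, 0, 0, 0, 0.03, 0, -0.55, 0, 0, 0, 0.03, 0, -0.75, 0, 0, 0, 0.03, 0, -0.87, 0, 0, 0, 0.03, 0, -0.9, 0, 0, 0]'

```text
time: 5.77
tool_pos: [0.5299, -0.0504, 0.022]
tool_rot: [-3.137, -0.001, 1.525]
contact_force: [-8.9, 0.8, 18.1]
opening: 0.0198
```

jog_arm --deltas '[0, 0, -0.01, 0, 0, 0, 0, 0, -0.01, 0, 0, 0]'

```text
time: 5.93
tool_pos: [0.5317, -0.0506, 0.0226]
tool_rot: [-3.142, 0.0, 1.525]
contact_force: [-0.0, -0.3, -0.6]
opening: 0.02
```

jog_arm --deltas '[0, 0, 0, 0, 0, 0, 0, 0, 0, 0, 0, 0, 0, 0, 0, 0, 0, 0]' --claw 0.45 --newtons 5

```text
time: 6.18
tool_pos: [0.5321, -0.05, 0.0233]
tool_rot: [3.14, 0.0, 1.526]
contact_force: [0.2, 0.3, 0.1]
opening: 0.0353
```

jog_arm --deltas '[0, 0, 0.2, 0, 0, 0, 0, 0, 0.5, 0, 0, 0, 0, 0, 0.9, 0, 0, 0]'

```text
time: 6.43
tool_pos: [0.53, -0.0494, 0.1119]
tool_rot: [-3.137, -0.001, 1.526]
contact_force: [0.3, -0.5, 0.5]
opening: 0.0416
```

jog_arm --deltas '[0.1, 0.1, 0.3, 0, 0, 0, 0.2, 0.3, 0.6, 0, 0, 0, 0.3, 0.3, 0.9, 0, 0, 0, 0.3, 0.3, 0.9, 0, 0, 0]'

```text
time: 6.77
tool_pos: [0.5659, -0.0193, 0.2097]
tool_rot: [3.128, 0.002, 1.528]
contact_force: [0.1, 0.1, 0.8]
opening: 0.0415
```

```bash
python3 - <<'E'
from h import *
s=robot.observe(); print(s['time'],s['tool_pos'],s['tool_rot'],s['opening'])
snap('wrist','w4')
E
```

```text
6.7667 [ 0.56590586 -0.01931212  0.20971595] [3.12823826e+00 1.52995071e-03 1.52756622e+00] 0.04153745028592411
```

View pics/w4.png

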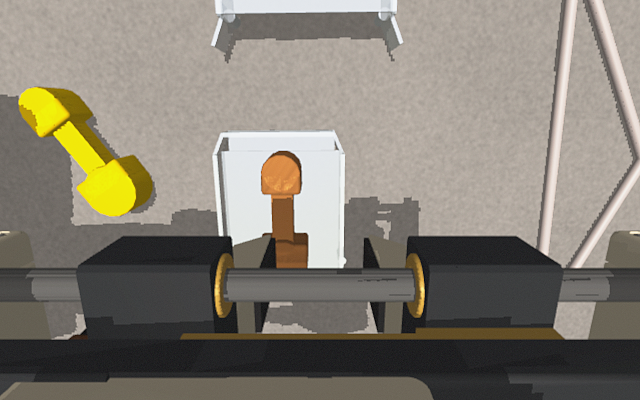

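The wrist view shows the shoe tree flat in the tray. The tray's front edge is at about (224,132)–(337,132), the roof edge at about (217,12)–(396,12), and the cheek tips at about (213,45) and (401,45).

jog_arm --deltas '[0, 0, 0, 0, 0, 0, 0, 0, 0, 0, 0, 0]'

```text
time: 6.98
tool_pos: [0.5606, -0.0197, 0.2015]
tool_rot: [-3.139, -0.0, 1.526]
contact_force: [-0.1, 0.3, -0.1]
opening: 0.0409
```

```bash
python3 - <<'E'
from h import *
s=robot.observe(); print(s['time'],s['tool_pos'],s['tool_rot'])
snap('wrist','w5')
im=cv2.imread('pics/w5.png')
cv2.imwrite('pics/w5c.png',cv2.resize(im[0:160,200:410],None,fx=3.7,fy=3.7,interpolation=cv2.INTER_CUBIC))
E
```

```text
6.9833 [ 0.56064301 -0.01974755  0.20154946] [-3.13923622e+00 -1.82792339e-04  1.52575368e+00]
```

View pics/w5c.png

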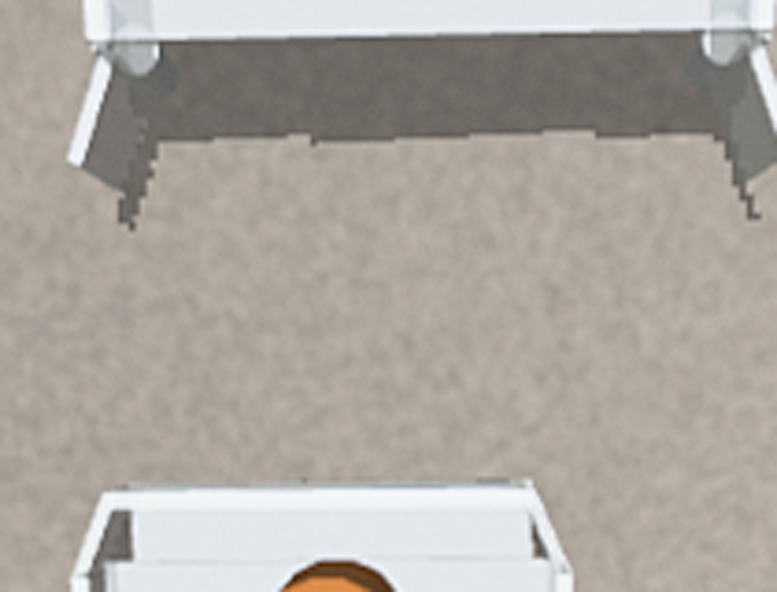

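The crop shows the roof's front lower edge from (88,43) to (765,32), clip bumps at about (137,60) and (725,50), and the tray's front corners at (107,492)/(530,484) and (73,577)/(572,572).

```bash
python3 - <<'E'
from h import *
g=lambda u,v,z: ray('w5',200+u/3.7,v/3.7,z)[:2].round(4)
def rep(n,p,q):
  e=q-p; print(n,p,q,np.linalg.norm(e).round(4),(p+q)/2,np.degrees(np.arctan2(e[1],e[0]))+90-90+90)
rep('roof',g(88,43,.046),g(765,32,.046))
rep('clips',g(137,60,.031),g(725,50,.031))
rep('trayf',g(107,492,.034),g(530,484,.034))
rep('trays',g(73,577,.034),g(572,572,.034))
E
```

```text
roof [0.4934 0.1228] [0.6334 0.1185] 0.1401 [0.5634  0.12065] 88.24075412375267
clips [0.5002 0.1227] [0.6282 0.1188] 0.1281 [0.5642  0.12075] 88.25480913057947
trayf [0.4844 0.0309] [0.5831 0.0282] 0.0987 [0.53375 0.02955] 88.43302904295145
trays [0.4741 0.0114] [0.5924 0.0073] 0.1184 [0.53325 0.00935] 88.01505741005718
```

jog_arm --deltas '[-0.1, -0.1, -0.3, 0, 0, 0, -0.2, -0.2, -0.6, 0, 0, 0, -0.3, -0.3, -0.9, 0, 0, 0, -0.3, -0.3, -0.9, 0, 0, 0]'

```text
time: 7.37
tool_pos: [0.5257, -0.0501, 0.1066]
tool_rot: [-3.128, -0.002, 1.524]
contact_force: [-0.7, 1.3, -1.0]
opening: 0.0412
```

jog_arm --deltas '[0, 0, -0.3, 0, 0, 0, 0, 0, -0.55, 0, 0, 0, 0, 0, -0.75, 0, 0, 0, 0, 0, -0.87, 0, 0, 0, 0, 0, -0.87, 0, 0, 0]'

```text
time: 7.78
tool_pos: [0.5306, -0.0492, 0.0239]
tool_rot: [-3.137, -0.001, 1.526]
contact_force: [0.1, -0.2, -1.1]
opening: 0.041
```

jog_arm --deltas '[0, 0, 0, 0, 0, 0, 0, 0, 0, 0, 0, 0, 0, 0, 0, 0, 0, 0, 0, 0, 0, 0, 0, 0, 0, 0, 0, 0, 0, 0]' --claw 0.85 --newtons 5

```text
time: 8.2
tool_pos: [0.5321, -0.0497, 0.0266]
tool_rot: [3.14, 0.0, 1.526]
contact_force: [0.1, 0.6, 0.3]
opening: 0.0701
```

jog_arm --deltas '[0, 0, 0, 0, 0, 0, 0, 0, 0, 0, 0, 0, 0, 0, 0, 0, 0, 0.009]'

```text
time: 8.45
tool_pos: [0.5312, -0.0497, 0.0258]
tool_rot: [-3.141, 0.0, 1.54]
contact_force: [-1.3, -0.6, 0.4]
opening: 0.0777
```

jog_arm --deltas '[0, 0, 0, 0, 0, 0, 0, 0, 0, 0, 0, 0, 0, 0, 0, 0, 0, 0]' --claw 1.0 --newtons 5

```text
time: 8.7
tool_pos: [0.5314, -0.0497, 0.0258]
tool_rot: [-3.141, 0.0, 1.54]
contact_force: [-3.2, -0.5, 2.8]
opening: 0.0786
```

jog_arm --deltas '[0.04, 0, 0, 0, 0, 0, 0.1, 0.05, 0, 0, 0, 0, 0.17, 0.1, 0, 0, 0, 0, 0.24, 0.15, 0, 0, 0, 0, 0.28, 0.2, 0, 0, 0, 0]'

```text
time: 9.12
tool_pos: [0.5608, -0.0293, 0.0257]
tool_rot: [3.141, 0.0, 1.54]
contact_force: [-1.8, -2.2, 3.8]
opening: 0.0788
```

```bash
python3 - <<'E'
from h import *
s=robot.observe(); print(s['time'],s['tool_pos'],s['tool_rot'],s['opening'],s['contact_force'])
snap('top','t6'); im=cv2.imread('pics/t6.png')
cv2.imwrite('pics/t6c.png',cv2.resize(im[165:260,232:362],None,fx=6,fy=6,interpolation=cv2.INTER_CUBIC))
E
```

```text
9.1167 [ 0.56084311 -0.02925725  0.02571448] [3.14063197e+00 2.51741324e-04 1.54039111e+00] 0.07875980276522557 [-1.75567356 -2.2332233   3.75995637]
```

View pics/t6c.png

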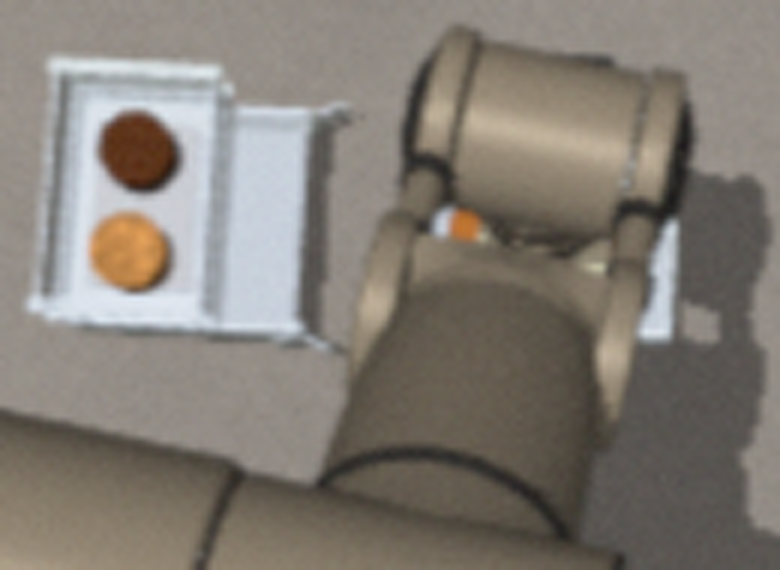

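The top crop shows the tray following the clamped gripper; its −x end is now near (672,280), and the stack is unmoved. I'll keep dragging it into the mouth.

jog_arm --deltas '[0, 0.1, 0, 0, 0, 0, 0, 0.22, 0, 0, 0, 0, 0, 0.34, 0, 0, 0, 0, 0, 0.46, 0, 0, 0, 0, 0, 0.5, 0, 0, 0, 0]'

```text
time: 9.58
tool_pos: [0.5594, 0.0227, 0.0258]
tool_rot: [-3.142, -0.0, 1.542]
contact_force: [-0.9, -2.1, 0.8]
opening: 0.0787
```

jog_arm --deltas '[0, 0.1, 0, 0, 0, 0, 0, 0.2, 0, 0, 0, 0, 0.01, 0.3, 0, 0, 0, 0, 0.02, 0.4, 0, 0, 0, 0, 0.02, 0.5, 0, 0, 0, 0]'

```text
time: 10.0
tool_pos: [0.562, 0.0713, 0.0258]
tool_rot: [3.141, 0.0, 1.54]
contact_force: [1.3, -3.0, 0.7]
opening: 0.0787
```

```bash
python3 - <<'E'
from h import *
s=robot.observe(); print(s['time'],s['tool_pos'],s['tool_rot'],s['opening'],s['contact_force'],s['torque'])
snap('top','t7'); im=cv2.imread('pics/t7.png')
cv2.imwrite('pics/t7c.png',cv2.resize(im[165:260,232:362],None,fx=6,fy=6,interpolation=cv2.INTER_CUBIC))
E
```

```text
10.0 [0.56200046 0.07125764 0.02576093] [3.14094631e+00 1.27074257e-04 1.54012841e+00] 0.07873311286731284 [ 1.28291994 -3.01000037  0.68067462] [-0.50345619 -0.09272258  0.03740579]
```

jog_arm --deltas '[0, 0, 0, 0, 0, 0, 0, 0, 0, 0, 0, 0, 0, 0, 0, 0, 0, 0, 0, 0, 0, 0, 0, 0]' --claw 0.55 --newtons 10

```text
time: 10.38
tool_pos: [0.5613, 0.0699, 0.0256]
tool_rot: [-3.141, 0.0, 1.54]
contact_force: [0.6, -0.1, 0.0]
opening: 0.0696
```

jog_arm --deltas '[0, 0, 0.15, 0, 0, 0, 0, 0, 0.4, 0, 0, 0, 0, 0, 0.75, 0, 0, 0, 0, 0, 0.75, 0, 0, 0]'

```text
time: 10.72
tool_pos: [0.5647, 0.0698, 0.1065]
tool_rot: [3.132, 0.0, 1.54]
contact_force: [2.0, -0.2, 1.2]
opening: 0.051
```

jog_arm --deltas '[0, -0.3, 0, 0, 0, 0, -0.01, -0.6, 0, 0, 0, 0, -0.02, -0.8, 0, 0, 0, 0]' --claw 0.72

```text
time: 10.97
tool_pos: [0.5593, -0.012, 0.1009]
tool_rot: [3.141, 0.001, 1.54]
contact_force: [0.4, 0.1, 0.2]
opening: 0.0646
```

jog_arm --deltas '[0, -0.3, 0, 0, 0, 0, -0.01, -0.55, 0, 0, 0, 0, -0.02, -0.55, 0, 0, 0, 0, -0.02, -0.55, 0, 0, 0, 0]'

```text
time: 11.3
tool_pos: [0.5571, -0.0662, 0.1005]
tool_rot: [-3.141, -0.0, 1.537]
contact_force: [-1.1, 0.4, -0.9]
opening: 0.0666
```

```bash
python3 - <<'E'
from h import *
s=robot.observe(); print(s['time'],s['tool_pos'],s['tool_rot'],s['opening'])
snap('wrist','w8')
E
```

```text
11.3 [ 0.5570691  -0.0661816   0.10052365] [-3.14094996e+00 -6.69680948e-05  1.53696108e+00] 0.06664225074883613
```

View pics/w8.png

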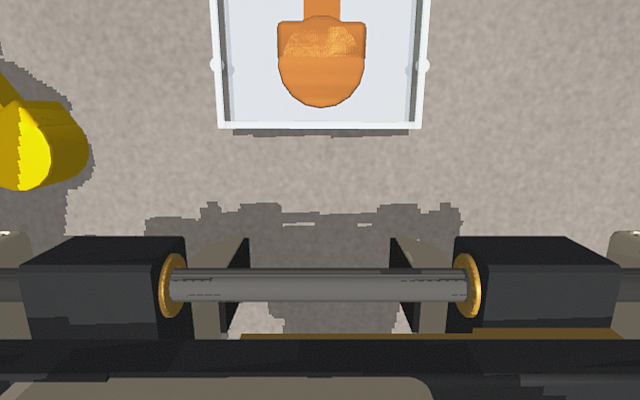

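The wrist view shows the tray's −x end at (219,128)–(423,129), its ridges at (217,65) and (424,65), and the shoe tree centred and flat.

```bash
python3 - <<'E'
from h import *
a=ray('w8',219,128,.034)[:2];b=ray('w8',423,129,.034)[:2];e=b-a; print(a,b,np.linalg.norm(e),(a+b)/2,np.degrees(np.arctan2(e[1],e[0]))+90)
c=(a+b)/2; print('lateral', -(c-[.5638,.119])@np.array([-.9995,.0314]), 'along',(c-[.5638,.119])@np.array([.0314,.9995]))
E
```

```text
[ 0.50038219 -0.00753652] [ 0.61945882 -0.0121597 ] 0.11916635099870923 [ 0.5599205  -0.00984811] 87.77659505231998
lateral 0.00016827454101036563 along -0.12890550495711078
```

jog_arm --deltas '[0.02, 0, -0.3, 0, 0, 0, 0.02, 0, -0.6, 0, 0, 0, 0.02, 0, -0.79, 0, 0, 0, 0.02, 0, -0.79, 0, 0, 0]'

```text
time: 11.68
tool_pos: [0.5567, -0.0627, 0.0179]
tool_rot: [-3.134, -0.002, 1.542]
contact_force: [-1.2, 0.1, 0.8]
opening: 0.0662
```

jog_arm --deltas '[0, 0.2, 0, 0, 0, 0, 0, 0.4, 0, 0, 0, 0, 0, 0.5, 0, 0, 0, 0, 0.01, 0.6, 0, 0, 0, 0, 0.01, 0.7, 0, 0, 0, 0]'

```text
time: 12.1
tool_pos: [0.5612, 0.0058, 0.0228]
tool_rot: [3.14, 0.001, 1.541]
contact_force: [0.0, -4.6, 2.1]
opening: 0.0663
```

jog_arm --deltas '[0, 0.1, 0, 0, 0, 0, 0, 0.2, 0, 0, 0, 0, 0.01, 0.3, 0, 0, 0, 0, 0.01, 0.4, 0, 0, 0, 0, 0.01, 0.45, 0, 0, 0, 0]'

```text
time: 12.52
tool_pos: [0.5621, 0.0516, 0.0219]
tool_rot: [3.14, -0.0, 1.541]
contact_force: [1.6, -5.6, 3.1]
opening: 0.0659
```

jog_arm --deltas '[0, 0.06, 0, 0, 0, 0, 0, 0.12, 0, 0, 0, 0, 0, 0.18, 0, 0, 0, 0]'

```text
time: 12.77
tool_pos: [0.5621, 0.0686, 0.0219]
tool_rot: [3.14, 0.0, 1.54]
contact_force: [1.6, -4.7, 3.2]
opening: 0.0662
```

jog_arm --deltas '[0, 0.04, 0, 0, 0, 0, 0, 0.08, 0, 0, 0, 0, 0, 0.1, 0, 0, 0, 0]'

```text
time: 13.02
tool_pos: [0.5621, 0.0776, 0.0219]
tool_rot: [3.141, 0.001, 1.54]
contact_force: [1.4, -7.3, 3.2]
opening: 0.0661
```

jog_arm --deltas '[0, 0.01, 0, 0, 0, 0, 0, 0.03, 0, 0, 0, 0, 0, 0.03, 0, 0, 0, 0]'

```text
time: 13.27
tool_pos: [0.5618, 0.0816, 0.0217]
tool_rot: [3.141, -0.0, 1.54]
contact_force: [1.9, -3.4, 1.4]
opening: 0.0664
```

jog_arm --deltas '[0, 0.01, 0, 0, 0, 0, 0, 0.02, 0, 0, 0, 0, 0, 0.02, 0, 0, 0, 0]'

```text
time: 13.52
tool_pos: [0.5611, 0.0839, 0.0214]
tool_rot: [-3.14, -0.0, 1.54]
contact_force: [0.2, -0.8, 0.3]
opening: 0.0661
```

jog_arm --deltas '[0, 0.01, 0, 0, 0, 0, 0, 0.015, 0, 0, 0, 0, 0, 0.015, 0, 0, 0, 0]'

```text
time: 13.77
tool_pos: [0.5614, 0.0848, 0.0214]
tool_rot: [-3.141, 0.0, 1.541]
contact_force: [1.3, -2.7, -1.2]
opening: 0.0663
```

jog_arm --deltas '[0, 0.01, 0, 0, 0, 0, 0, 0.02, 0, 0, 0, 0, 0, 0.02, 0, 0, 0, 0]'

```text
time: 14.02
tool_pos: [0.5614, 0.0849, 0.0215]
tool_rot: [-3.141, 0.003, 1.541]
contact_force: [1.2, -12.3, -0.4]
opening: 0.0665
```

jog_arm --deltas '[0, 0.01, 0, 0, 0, 0, 0, 0.015, 0, 0, 0, 0, 0, 0.015, 0, 0, 0, 0]'

```text
time: 14.27
tool_pos: [0.5614, 0.0849, 0.0215]
tool_rot: [-3.141, 0.005, 1.541]
contact_force: [-0.8, -18.9, -0.8]
opening: 0.0659
```

The tray is hard against the stop at y=0.0849, where I predicted 0.0845. I'll back off and check.

jog_arm --deltas '[0, -0.1, 0, 0, 0, 0, 0, -0.4, 0, 0, 0, 0, 0, -0.7, 0, 0, 0, 0]'

```text
time: 14.52
tool_pos: [0.5613, 0.0188, 0.0217]
tool_rot: [-3.141, -0.001, 1.542]
contact_force: [-1.0, -0.8, 0.5]
opening: 0.066
```

jog_arm --deltas '[0, -0.3, 0.3, 0, 0, 0, 0, -0.5, 0.6, 0, 0, 0, 0, -0.5, 0.9, 0, 0, 0, 0, -0.5, 0.9, 0, 0, 0, 0, -0.5, 0.9, 0, 0, 0]'

```text
time: 14.93
tool_pos: [0.5624, -0.0318, 0.1134]
tool_rot: [3.138, -0.0, 1.539]
contact_force: [0.6, 0.6, -0.2]
opening: 0.0663
```

jog_arm --deltas '[0, 0.2, 0.3, 0, 0, 0, 0, 0.4, 0.6, 0, 0, 0, 0, 0.4, 0.7, 0, 0, 0, 0, 0.4, 0.7, 0, 0, 0, 0, 0.4, 0.7, 0, 0, 0]'

```text
time: 15.35
tool_pos: [0.561, 0.0086, 0.1805]
tool_rot: [-3.14, -0.0, 1.541]
contact_force: [-0.0, -0.8, 0.3]
opening: 0.066
```

```bash
python3 - <<'E'
from h import *
s=robot.observe(); print(s['time'],s['tool_pos'],s['tool_rot'])
snap('wrist','w9'); snap('top','t9'); snap('scene','s9')
im=cv2.imread('pics/w9.png')[0:235,160:480]; t=cv2.imread('pics/s9.png')[120:240,270:430]
cv2.imwrite('pics/f9.png',np.vstack([cv2.resize(im,None,fx=2,fy=1.3),cv2.resize(t,(640,294),interpolation=cv2.INTER_CUBIC)]))
E
```

```text
15.35 [0.56103253 0.00861885 0.18047765] [-3.14009633e+00 -3.58410581e-05  1.54119942e+00]
```

View pics/f9.png

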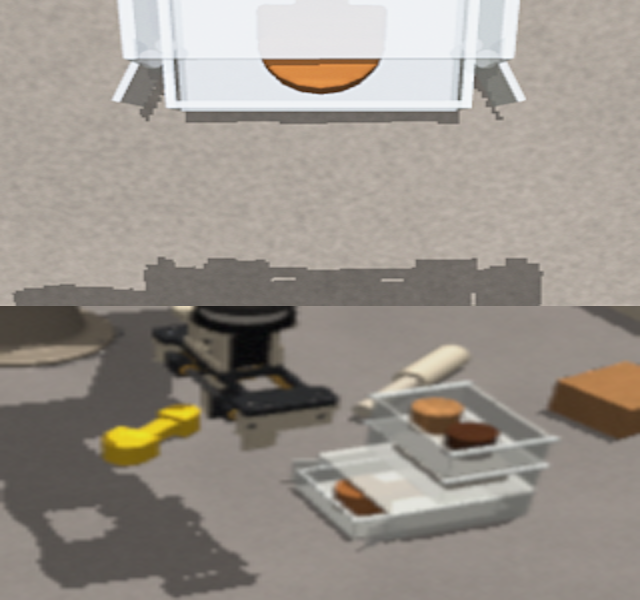

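The picture shows the tray in the bay with its end protruding at rows 58 to 108, parallel to the roof edge. The shoe tree is flat and tucked under the roof, and the gripper is clear of everything.

```bash
python3 - <<'E'
from h import *
g=lambda u,v,z: ray('w9',160+u/2,v/1.3,z)[:2]
a,b=g(166,108,.034),g(472,107,.034); r,q=g(125,59,.046),g(515,59,.046)
e=b-a;print(a,b,np.degrees(np.arctan2(e[1],e[0]))+90); ro=(r+q)/2; f=q-r;print(ro,np.degrees(np.arctan2(f[1],f[0]))+90)
d=ro-(a+b)/2; print('out',d@np.array([.0314,.9995]),'lat',d@np.array([-.9995,.0314]))
A=cv2.imread('pics/top0.png').astype(int);B=cv2.imread('pics/t9.png').astype(int)
for n,(u,v) in dict(dish=(402,168),jar=(437,183),purple=(460,215),yel2=(440,266),yel1=(310,259),brush=(378,272),box=(184,227),hanger=(320,130),roller=(228,266),upper=(255,195)).items():
  print(n,abs(A-B)[v-14:v+14,u-16:u+16].mean().round(1))
E
```

```text
[0.50400194 0.09707756] [0.62302778 0.09408422] 88.55939298981217
[0.56463462 0.12061079] 88.27692804226027
out 0.0250525413201727 lat -0.0003332537827790579
dish 3.2
jar 3.0
purple 2.9
yel2 2.7
yel1 48.9
brush 2.9
box 2.9
hanger 2.9
roller 7.8
upper 3.7
```

```bash
python3 -c "
from h import *
print(robot.hand_in())"
```

```text
the job is handed in; nothing more can be done
None
```

I laid the brown wooden shoe tree flat in the loose tray out in the open. I then dragged the tray into line with the bay and pushed it home, cut corners first, and handed the job in at about 15.5 s.

- **Snap and stop:** the push force rose to about 7 N and fell away as the ridges passed the clips. It then climbed to 19 N with no further movement, which is the back stop.
- **Final position:** the tray end stands 25.05 mm out of the mouth (nominal 25), about 0.3 mm off to the side and within 0.3° of parallel. The shoe tree is flat and the gripper is clear of everything.
- **Other objects:** comparing the top pictures before and after shows the dish and bauble, jar, brush, box, hanger, stack, purple piece and one yellow piece unchanged.
    - **Second yellow piece:** the arm hid it in the top view. In the scene view it sits at the same pixel as before.
    - **Lint roller:** its patch differed a little (7.8 against about 3 elsewhere). I put that down to the arm's shadow and did not check further; the arm did not work near it.
- **Landing:** the wrist briefly read about 20 N as the shoe tree touched down, well under the limit.

No check failed.

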